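# Shut and lock the service hatch of the wax warmer

## Robot

A 7-joint arm with a two-finger parallel gripper is mounted at the origin on the work surface. World frame = base frame: x ahead of the robot, y to its left, z up, the work surface at z = 0. Lengths are in m, angles in rad, forces in N, time in s.
With the tool pointing down it reaches from about 0.425 to 0.875 m from the base axis. Payload 4.7 kg.
Tool frame: the origin (TCP) lies midway between the tips of the shut fingers; the grasp point (between the pads) lies 19 mm behind it; x points along the fingers, y is the direction in which the jaws open and shut, and the axes are right-handed (so a half turn about x gives the same grasp; the last joint's range is limited). The gripper opens to 87 mm and grips with 3 to 60 N. Pads are 19 mm wide; open, the fingers measure 117 mm over their backs; the gripper's body (75 mm by 190 mm) begins 51 mm behind the grasp point.
Start: joints at [1.189, 0.321, -0.07, 1.45, 0.023, 1.371, -0.057], TCP at [0.251, -0.6, 0.223] pointing down, gripper open.
Joint ranges: [-2.86, 2.86], [-0.3, 2.09], [-1.38, 1.24], [0.06, 2.45], [-1.56, 4.7], [0.09, 2.05], [-2.69, 2.69]. Speed limits (rad/s): [2.57, 2.57, 3.14, 3.14, 3.14, 3.14, 3.14].

## Interface

Orientations are given as a rotation vector (axis times angle).
In Python, from bench import ctrl gives the robot as it stands. The module is installed in compiled form; this text tells all that it offers.
- The arm moves only by the shell command python3 -m jog 'ROWS' [FORCE]. ROWS is JSON, a list of rows, each an object with "rot": the turn, a rotation vector about the tool's x, y, z in units of 5 degrees (1.0 is 5 degrees), a list of three; "travel": the shift along the tool's x, y, z in units of 0.3 m (1.0 is 0.3 m), a list of three; "jaw": the closure, from -1 (fully open) to 1 (shut), so that 0 is half open. In form: [{"rot": [ax, ay, az], "travel": [tx, ty, tz], "jaw": jaw}, ...]. A call has 1 to 8 rows; each row shifts and turns the commanded pose from where the row before left it, along the tool's axes as they then stand; what a row does not reach is not made up. A row lasts 1/10 s, in which the tool goes at most 50 mm and 8.59 degrees, less where a joint would pass 70% of its speed; a pose out of reach is approached as far as the arm can. A call with a number of a shift or a turn outside -1 to 1 is refused whole. A call with a gripper value outside its range is refused whole. The fingers move at their own pace and stop on an object; FORCE is the grip in N (left out, the last holds). Time passes only in rows, so rows that do not move let the fingers close. It gives the time, the measured TCP pose, the force and the opening at its end, in the units of the state.
- ctrl.get_state(): the state, without advancing time (a new reading comes with each control period).
- ctrl.get_image(name): name is "side" or "top" or "wrist"; returns the picture (400x640x3 uint8, red, green, blue); there is no depth.
- ctrl.camera_model(name): a dict with "mtx" (3x3 intrinsics, pixels), "extrinsics" (4x4, takes a point from world to camera coordinates); the wrist camera has in their place "hand_eye" (4x4, takes a point from camera to tool coordinates, whose origin is the TCP and whose axes are the tool frame's). Camera axes: x right, y up, looking along -z (the intrinsics and any distortion apply to the point x, -y, -z); pixel columns grow to the right and rows downward; lengths in m; the calibration is good to about 2 mm. The wrist camera is an equidistant fisheye: a pixel r from the principal point sees the ray r / f radians off the axis. A picture is of the moment at which its call begins: read the wrist's pose just before it. camera_model takes no time and is no camera call.
- ctrl.close_job(): hands the job in, once; it reports no verdict.
The state is a dict: "time": time; "joint_positions": joint angles; "qd": joint speeds; "joint_torque": joint torques, N m; "position": TCP position; "tool_rot": TCP orientation; "ft_force": force on the tool from outside, world axes, zero at the start; "torque": the same for the moment, N m; "grip_width": opening from 0.0 (shut) to 1.0 (fully open).
Only numpy, scipy, OpenCV 4.12 (cv2) and the standard library are available. Lean on these libraries where they do the work, as an engineer would, in place of code of your own. Each camera call takes 0.05 s, during which the arm holds its last target.

## Task

The white service hatch on the wax warmer's grey control unit has been left standing open. Push it down shut with the fingertips, then set a fingertip in the slot of its orange quarter-turn fastener and turn it clockwise as far as it goes, so that the hatch is locked, and move away clear of everything. Do not turn the fastener before the hatch is shut, lift nothing (not the hatch either), and leave the jars, tin and other things where they are.

Things in the scene. Friction and masses are not known exactly. Their poses are not given: they have to be found in the camera images.
- unit: grey control unit of a wax warmer, fixed to the table but placed differently each time: 250 deep (x) x 320 wide (y), flat top deck 90 above the table. Origin: centre of its underside; its own -x side (dial, vents) faces the robot, +y is its left, z up. The hatch's hinge line is parallel to its y, at x = +100, z = 90, and the hatch's middle line is at y = -40.
- hatch (a joint): white hinged hatch on the unit, 175 from hinge to free edge, 190 wide, 10 thick, 0.3 to 0.45 kg: its angle in rad, 0 = shut (outer face level, 100 above the table), growing as the free edge nearest the robot rises; starts at 0.4 to 0.7. Hinged at its far edge, so stiff that it stays where left; a downward push of about 3 to 10 N near the free edge closes it.
- hatch_edge (a point): middle of the hatch's free edge, on its outer face; moves with the hatch
- hatch_pad (a point): a bare point on the hatch's outer face, 120 from the hinge and 75 to the left (+y) of the middle line: a good place to press
- cam (a joint): turn in rad of the quarter-turn fastener on the hatch, growing clockwise seen from above. 0 = open (slot parallel to the hinge, hidden tongue at the red mark), 1.571 = end stop, locked (slot square to the hinge, tongue at the green mark, under the unit's front lip). Starts at 0 to 0.3; friction 0.06 N m, stays where left.
- cam_slot (a point): centre of the slot's floor, on the fastener's axis, 115 from the hinge on the hatch's middle line, 104 above the table when shut. Orange head: 86 dia, 20 above the hatch; the slot, 26 wide, 16 deep, dark floor, runs right across it along this point's y; z is the turning axis. Fingers narrower than the slot have play (up to about 0.25 rad): turn that much further.
- tin: small closed aluminium tin, 48 dia x 35 tall, loose on the unit's top deck left of the hatch (mm). Leave it alone. Origin: centre of its underside.
- jar1: amber jar with black lid, about 66 dia x 85 tall, on the table to one side of the unit (mm). Leave it alone. Origin: centre of its underside.
- jar2: amber jar with black lid and paper label, about 66 dia x 85 tall, on the table to one side of the unit (mm). Leave it alone. Origin: centre of its underside.
- pitcher: open steel pouring pitcher, 90 dia x 120 tall plus handle, on the table to the left of the unit (mm). Leave it alone. Origin: centre of its underside.
- candle: white candle, 80 dia x 92 tall with a short wick, on the table to one side of the unit (mm). Leave it alone. Origin: centre of its underside.
- driver: screwdriver with wooden handle lying on the table in front to the right (mm). Leave it alone. Origin: middle of the tool's underside.
- jarlid: black jar lid, 68 dia x 12 tall, lying on the table in front to the left (mm). Leave it alone. Origin: centre of its underside.

How it is judged:
On the way, in this order (a step that is already met when the one before it is completed fails the run):
1. the hatch is pushed shut, with the fastener still open (value of joint hatch below 0.03 rad and value of joint cam below 0.55 rad), for 0.2 s.
2. the fastener is being turned by a fingertip that reaches down into its slot (value of joint cam above 0.6 rad and value of joint hatch below 0.04 rad and contact force between the fingers and cam above 0.2 N and z of the grasp point in the frame of cam_slot below 0.031 m).
At the end, for the whole second after the job is handed in: The hatch is shut (within 0.03 rad) and the fastener is turned to its locked stop (at least 1.40 of 1.57 rad) and still; the robot is clear (value of joint cam above 1.4 rad and value of joint hatch below 0.03 rad and velocity of joint cam below 0.05 rad/s); the robot touches nothing.
It fails at once if the fastener was turned while the hatch was open (value of joint cam above 0.55 rad and value of joint hatch above 0.06 rad).
It fails at once if the hatch was lifted further open (value of joint hatch above 0.85 rad).
It fails at once if a bystander was moved or lifted (more than 20 mm) (distance of any of tin, jar1, jar2, pitcher, candle, driver, jarlid from where it was at the start of the episode above 0.02 m).
It also fails if it takes over 51 s, if anything falls off the work surface, if the arm or the gripper's body presses on something with over 40 N, if the wrist force passes 120 N, or if a joint passes its speed limit or range.

## Working session

There is one attempt and no reset: what is moved stays moved. The work goes in short steps, Python scripts to look and compute and a shell command to move; the robot and the scene stay as the last step left them, time stands still between calls to the robot, and variables do not carry over. Pictures are saved under pics/ and viewed, and the job is handed in when it is done.

```bash
mkdir -p pics; cat > h.py <<'E'
import numpy as np, cv2
from bench import ctrl
from scipy.spatial.transform import Rotation as R
def save(n,im): cv2.imwrite('pics/'+n+'.png',cv2.cvtColor(im,cv2.COLOR_RGB2BGR))
def ray(name,uv,st=None):
    m=ctrl.camera_model(name);K=np.array(m['mtx']);u,v=uv
    if name!='wrist':
        E=np.array(m['extrinsics']);p=np.linalg.inv(K)@[u,v,1];d=np.array([p[0],-p[1],-1.])
        Rw=E[:3,:3].T;o=-Rw@E[:3,3];d=Rw@d
    else:
        x=(u-K[0,2])/K[0,0];y=(v-K[1,2])/K[1,1];r=np.hypot(x,y)
        s=np.sin(r)/max(r,1e-9);d=np.array([x*s,-y*s,-np.cos(r)])
        H=np.array(m['hand_eye']);Rt=R.from_rotvec(st['tool_rot']).as_matrix()
        d=Rt@H[:3,:3]@d;o=Rt@H[:3,3]+st['position']
    return o,d/np.linalg.norm(d)
def plane(name,uv,z,st=None):
    o,d=ray(name,uv,st);return o+d*(z-o[2])/d[2]
def tri(a,b):
    (o1,d1),(o2,d2)=a,b
    A=np.stack([d1,-d2],1);t=np.linalg.lstsq(A,o2-o1,rcond=None)[0]
    p,q=o1+t[0]*d1,o2+t[1]*d2
    return (p+q)/2,np.linalg.norm(p-q)
E
python3 - <<'E'
from h import *
s=ctrl.get_state();print(s)
for n in('side','top','wrist'):
    save(n+'0',ctrl.get_image(n)); m=ctrl.camera_model(n);print(n,m)
E
```

```text
{'time': 0.0, 'joint_positions': array([ 1.18909647,  0.3218377 , -0.07006145,  1.451659  ,  0.02262625,
        1.37075357, -0.05689665]), 'qd': array([ 1.11349658e-03, -1.03497826e-03,  2.60093346e-04,  8.96379192e-04,
       -8.18402332e-05, -2.43625915e-03, -1.38965749e-03]), 'joint_torque': array([ 3.55221414e-05, -4.91278875e+01, -4.03852919e-01, -3.12528098e+01,
       -6.38312730e-02,  4.37935092e-02,  1.87374853e-04]), 'position': array([ 0.25033305, -0.59928585,  0.2214598 ]), 'tool_rot': array([ 2.00435249,  0.40388599, -2.00535969]), 'ft_force': array([ 0.1575921 , -0.91424202, -0.39319627]), 'torque': array([-0.00346005,  0.00665022,  0.0447892 ]), 'grip_width': 0.995904549571184}
side {'mtx': array([[409.90330539,   0.        , 317.27093358],
       [  0.        , 409.90330539, 201.02504035],
       [  0.        ,   0.        ,   1.        ]]), 'extrinsics': array([[-0.77716352, -0.62918532,  0.01194533,  0.40205036],
       [ 0.48017245, -0.5806213 ,  0.65750537, -0.29711983],
       [-0.40675702,  0.51672501,  0.75335516, -1.04570426],
       [ 0.        ,  0.        
[... 280 characters left out ...]
[ 0.99135227,  0.00701307,  0.13104001, -0.52952376],
       [-0.13100525, -0.00520698,  0.991368  , -1.20971545],
       [ 0.        ,  0.        ,  0.        ,  1.        ]])}
wrist {'mtx': array([[309.70691629,   0.        , 323.94049234],
       [  0.        , 309.70691629, 191.02715062],
       [  0.        ,   0.        ,   1.        ]]), 'hand_eye': array([[ 6.50662691e-06,  2.82411498e-01, -9.59293357e-01,
        -1.62739199e-01],
       [ 9.99999962e-01, -2.67214062e-04, -7.18838470e-05,
         2.71833813e-04],
       [-2.76637499e-04, -9.59293320e-01, -2.82411489e-01,
        -7.63610945e-02],
       [ 0.00000000e+00,  0.00000000e+00,  0.00000000e+00,
         1.00000000e+00]])}
```

View pics/top0.png

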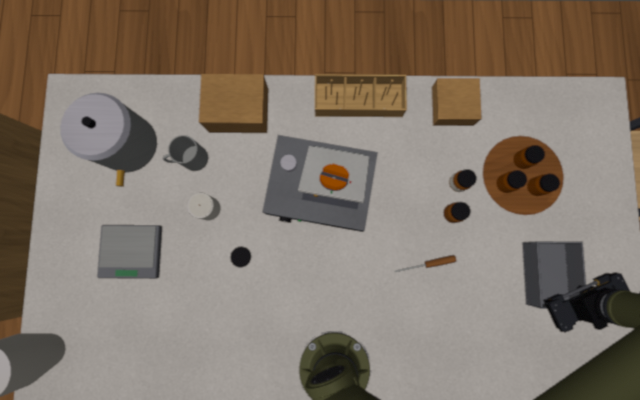

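View pics/side0.png

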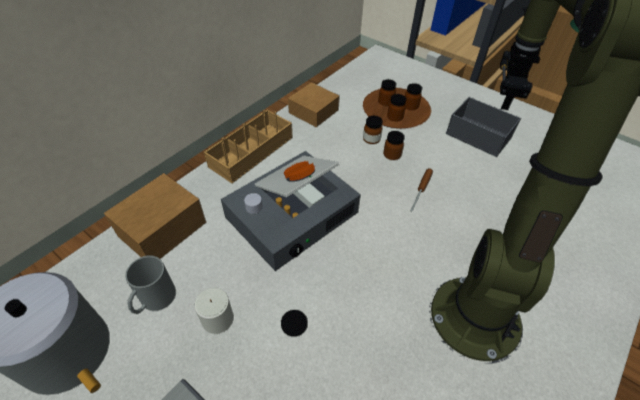

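View pics/wrist0.png

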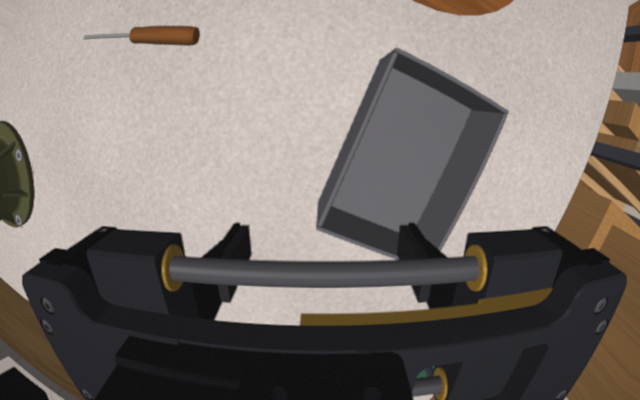

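The top view shows the unit around (320,183), the orange head at (334,177), and the tin at (288,162). The side view shows the hatch open. I'll enlarge both views to measure.

```bash
python3 - <<'E'
from h import *
a=cv2.imread('pics/top0.png')[125:240,250:390];b=cv2.imread('pics/side0.png')[140:275,210:370]
cv2.imwrite('pics/ta.png',cv2.resize(a,None,fx=5,fy=5,interpolation=cv2.INTER_CUBIC))
cv2.imwrite('pics/sa.png',cv2.resize(b,None,fx=4.4,fy=4.4,interpolation=cv2.INTER_CUBIC))
E
```

```text
(no output)
```

View pics/ta.png

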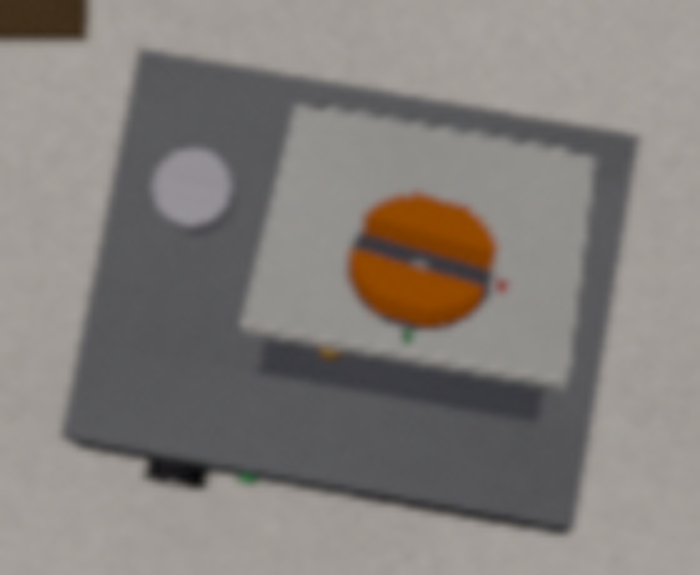

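View pics/sa.png

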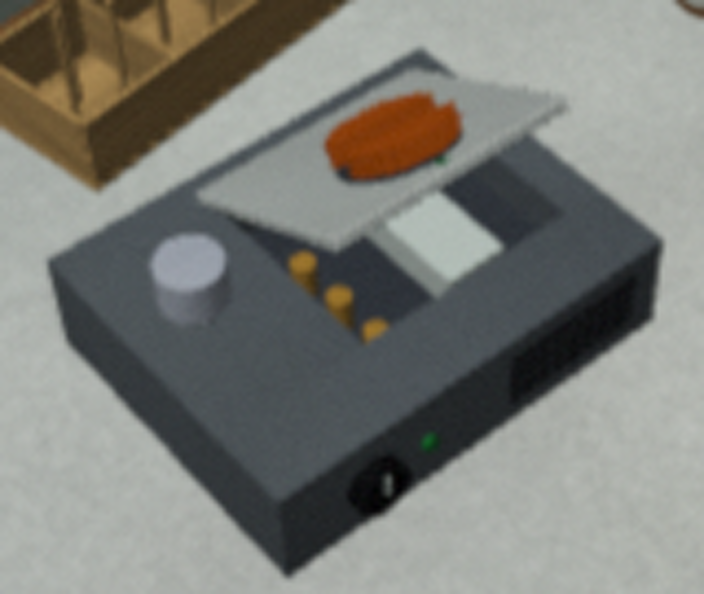

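Pixel readings (in the crops): the deck corners in the top crop are (140,50), (637,135), (570,530) and (66,438). The hatch's free-edge corners are (242,330) and (566,386) in the top crop, and (335,248) and (568,104) in the side crop.

```bash
cat > m.py <<'E'
from h import *
T=lambda p:(p[0]/5+250,p[1]/5+125)
S=lambda p:(p[0]/4.4+210,p[1]/4.4+140)
if __name__=='__main__':
    tc=[(140,50),(637,135),(570,530),(66,438)]
    sc=[(50,263),(420,50),(662,242),(285,500)]
    C=[]
    for i,(a,b) in enumerate(zip(tc,sc)):
        P=plane('top',T(a),.09);C.append(P)
        print(np.round(P,4),'tri',tri(ray('top',T(a)),ray('side',S(b))))
    C=np.array(C);c=C.mean(0);ex=(C[0]-C[3]+C[1]-C[2])[:2];ey=(C[0]-C[1]+C[3]-C[2])[:2]
    print('c',c,'size',np.linalg.norm(ex)/2,np.linalg.norm(ey)/2,'yaw',np.arctan2(ex[1],ex[0]),np.arctan2(-ey[0],ey[1]))
    yaw=np.mean([np.arctan2(ex[1],ex[0]),np.arctan2(-ey[0],ey[1])])
    U=lambda x,y,z:np.r_[c[:2]+np.array([[np.cos(yaw),-np.sin(yaw)],[np.sin(yaw),np.cos(yaw)]])@[x,y],z]
    for a,b in [((242,330),(335,248)),((566,386),(568,104))]:
        P,e=tri(ray('top',T(a)),ray('side',S(b)));print('free',P,e,'dz/175->',np.arcsin((P[2]-.1)/.175))
    h=.1
    print('slot shut',U(-15,0,0)if 0 else U(.1-.115,-.04,.104),'pad shut',U(-.02,.035,.1),'hinge',U(.1,-.04,.09))
    for q in(.4,.5,.55,.6,.7):
        def H(r,y,t=.01): return U(.1-r*np.cos(q)-t*np.sin(q)*-1*-1,y,.09+r*np.sin(q)+t*np.cos(q))
        print(q,'edge',H(.175,-.04),'pad',H(.12,.035))
    print('tin',plane('top',T((192,187)),.125))
E
python3 m.py
```

```text
[0.7264 0.1824 0.09  ] tri (array([0.72676949, 0.18252968, 0.08790682]), np.float64(0.0005794364573221831))
[ 0.6735 -0.1302  0.09  ] tri (array([ 0.67374059, -0.13058259,  0.08801922]), np.float64(0.0005399181702892455))
[ 0.4263 -0.0868  0.09  ] tri (array([ 0.42647242, -0.08658813,  0.09066283]), np.float64(0.0004322270576988426))
[0.4804 0.2222 0.09  ] tri (array([0.48024438, 0.2220184 , 0.0907272 ]), np.float64(0.00019367450270944828))
c [0.57663699 0.04692461 0.09      ] size 0.2500418651664772 0.31535304454987145 yaw -0.16707930983795025 -0.17046779288499372
free [0.5355803  0.10941295 0.17576566] 0.001415842017112221 dz/175-> 0.44775910198157004
free [ 0.50337785 -0.07654622  0.17721699] 0.000890596274176692 dz/175-> 0.45697995705613986
slot shut [0.55513117 0.01001255 0.104     ] pad shut [0.56280023 0.08478678 0.1       ] hinge [ 0.6684972 -0.0093044  0.09     ]
0.4 edge [0.50576288 0.01842464 0.16735882] pad [0.56829946 0.08384974 0.14594081]
0.5 edge [0.51237621 0.01729776 0.18267529] pad [0.57255546 0.08312455 0.15630689]
0.55 edge [0.51627259 0.01663384 0.18999551] pad [0.57509323 0.08269212 0.16124771]
0.6 edge [0.52054945 0.01590509 0.19706579] pad [0.57789595 0.08221455 0.16601045]
0.7 edge [0.53020094 0.01426053 0.21038652] pad [0.58426757 0.08112887 0.17495454]
tin [0.63026273 0.14440678 0.125     ]
```

```bash
cat > g.py <<'E'
from h import *
YAW=-.1688
C=np.array([.5766,.0469])
def go(tgt=None,jawyaw=None):
    s=ctrl.get_state();M=R.from_rotvec(s['tool_rot']);m=M.as_matrix()
    print('t',round(float(s['time']),2),'p',np.round(s['position'],4),'x',np.round(m[:,0],3),'yyaw deg',round(float(np.degrees(np.arctan2(m[1,1],m[0,1]))),2),'F',np.round(s['ft_force'],1),'T',np.round(s['torque'],2),'g',round(float(s['grip_width']),3),'q',np.round(s['joint_positions'],2))
    if tgt is not None: print('travel units',np.round(m.T@(np.array(tgt)-s['position'])/.3,3))
    if jawyaw is not None:
        y=np.r_[np.cos(jawyaw),np.sin(jawyaw),0];x=np.r_[0,0,-1.]
        D=np.stack([x,y,np.cross(x,y)],1)
        print('rot units',np.round(np.degrees((M.inv()*R.from_matrix(D)).as_rotvec())/5,3))
E
python3 - <<'E'
from g import *
go([.562,.085,.26],YAW+np.pi/2); go(None,YAW-np.pi/2)
E
```

```text
t 0.15 p [ 0.2504 -0.5994  0.2217] x [-0.001  0.001 -1.   ] yyaw deg -67.32 F [ 0.6  0.5 -0.2] T [ 0.05  0.02 -0.02] g 0.996 q [ 1.19  0.32 -0.07  1.45  0.02  1.37 -0.06]
travel units [-0.125 -1.705 -1.838]
rot units [-2.953e+01 -2.200e-02  8.000e-03]
t 0.15 p [ 0.2504 -0.5994  0.2217] x [-0.001  0.001 -1.   ] yyaw deg -67.32 F [ 0.6  0.5 -0.2] T [ 0.05  0.02 -0.02] g 0.996 q [ 1.19  0.32 -0.07  1.45  0.02  1.37 -0.06]
rot units [6.47e+00 6.00e-03 1.60e-02]
```

```bash
A='{"rot":[0,0,0],"travel":[-0.01,-0.106,-0.115],"jaw":1}'; python3 -m jog '[{"rot":[0,0,0],"travel":[-0.01,-0.1,-0.11],"jaw":1},{"rot":[0,0,0],"travel":[-0.01,-0.1,-0.11],"jaw":1},{"rot":[0,0,0],"travel":[-0.01,-0.1,-0.11],"jaw":1},{"rot":[0,0,0],"travel":[-0.01,-0.1,-0.11],"jaw":1},{"rot":[0,0,0],"travel":[-0.01,-0.1,-0.11],"jaw":1},{"rot":[0,0,0],"travel":[-0.01,-0.1,-0.11],"jaw":1},{"rot":[0,0,0],"travel":[-0.01,-0.1,-0.11],"jaw":1},{"rot":[0,0,0],"travel":[-0.01,-0.1,-0.11],"jaw":1}]' 20
python3 - <<'E'
from g import *
go([.562,.085,.26],YAW+np.pi/2)
E
```

```text
time: 0.95
position: [0.402, -0.2747, 0.2466]
tool_rot: [2.004, 0.401, -2.004]
ft_force: [1.0, 0.2, 0.5]
grip_width: 0.357
t 0.95 p [ 0.402  -0.2747  0.2466] x [-0. -0. -1.] yyaw deg -67.33 F [1.  0.2 0.5] T [-0.07 -0.01 -0.03] g 0.357 q [ 0.88 -0.03 -0.33  1.8  -0.01  1.37 -0.62]
travel units [-0.045 -0.901 -0.954]
rot units [-2.9531e+01  5.0000e-03  2.0000e-03]
```

```bash
python3 -m jog '[{"rot":[0,0,0],"travel":[-0.006,-0.1125,-0.119],"jaw":1},{"rot":[0,0,0],"travel":[-0.006,-0.1125,-0.119],"jaw":1},{"rot":[0,0,0],"travel":[-0.006,-0.1125,-0.119],"jaw":1},{"rot":[0,0,0],"travel":[-0.006,-0.1125,-0.119],"jaw":1},{"rot":[0,0,0],"travel":[-0.006,-0.1125,-0.119],"jaw":1},{"rot":[0,0,0],"travel":[-0.006,-0.1125,-0.119],"jaw":1},{"rot":[0,0,0],"travel":[-0.006,-0.1125,-0.119],"jaw":1},{"rot":[0,0,0],"travel":[-0.006,-0.1125,-0.119],"jaw":1}]'
python3 -m jog '[{"rot":[-1,0,0],"travel":[0,0,0],"jaw":1},{"rot":[-1,0,0],"travel":[0,0,0],"jaw":1},{"rot":[-1,0,0],"travel":[0,0,0],"jaw":1},{"rot":[-1,0,0],"travel":[0,0,0],"jaw":1},{"rot":[-1,0,0],"travel":[0,0,0],"jaw":1},{"rot":[-1,0,0],"travel":[0,0,0],"jaw":1},{"rot":[-1,0,0],"travel":[0,0,0],"jaw":1},{"rot":[-1,0,0],"travel":[0,0,0],"jaw":1}]'
python3 -m jog '[{"rot":[-1,0,0],"travel":[0,0,0],"jaw":1},{"rot":[-1,0,0],"travel":[0,0,0],"jaw":1},{"rot":[-1,0,0],"travel":[0,0,0],"jaw":1},{"rot":[-1,0,0],"travel":[0,0,0],"jaw":1},{"rot":[-1,0,0],"travel":[0,0,0],"jaw":1},{"rot":[-1,0,0],"travel":[0,0,0],"jaw":1},{"rot":[-1,0,0],"travel":[0,0,0],"jaw":1},{"rot":[-1,0,0],"travel":[0,0,0],"jaw":1}]'
python3 -m jog '[{"rot":[-1,0,0],"travel":[0,0,0],"jaw":1},{"rot":[-1,0,0],"travel":[0,0,0],"jaw":1},{"rot":[-1,0,0],"travel":[0,0,0],"jaw":1},{"rot":[-1,0,0],"travel":[0,0,0],"jaw":1},{"rot":[-1,0,0],"travel":[0,0,0],"jaw":1},{"rot":[-1,0,0],"travel":[0,0,0],"jaw":1},{"rot":[-1,0,0],"travel":[0,0,0],"jaw":1},{"rot":[-1,0,0],"travel":[0,0,0],"jaw":1}]'
python3 - <<'E'
from g import *
go([.567,.0845,.18],YAW+np.pi/2)
save('w1',ctrl.get_image('wrist'))
E
```

```text
time: 1.75
position: [0.5615, 0.0843, 0.261]
tool_rot: [2.005, 0.401, -2.004]
ft_force: [-0.5, -0.3, -0.1]
grip_width: 0.01
time: 2.55
position: [0.5608, 0.0826, 0.2606]
tool_rot: [1.548, 0.947, -1.549]
ft_force: [0.5, -0.4, 0.2]
grip_width: 0.006
time: 3.35
position: [0.5608, 0.0826, 0.2606]
tool_rot: [1.042, 1.308, -1.043]
ft_force: [0.5, -0.4, -0.1]
grip_width: 0.003
time: 4.15
position: [0.5608, 0.0825, 0.2606]
tool_rot: [0.507, 1.511, -0.508]
ft_force: [-0.1, -0.7, 0.1]
grip_width: 0.004
t 4.15 p [0.5608 0.0825 0.2606] x [-0.001 -0.    -1.   ] yyaw deg 52.88 F [-0.1 -0.7  0.1] T [ 0.01 -0.15 -0.  ] g 0.004 q [ 0.64  0.24 -0.97  1.58  0.2   1.43  0.58]
travel units [0.269 0.018 0.012]
rot units [-5.49e+00 -4.00e-03  6.00e-03]
```

View pics/w1.png

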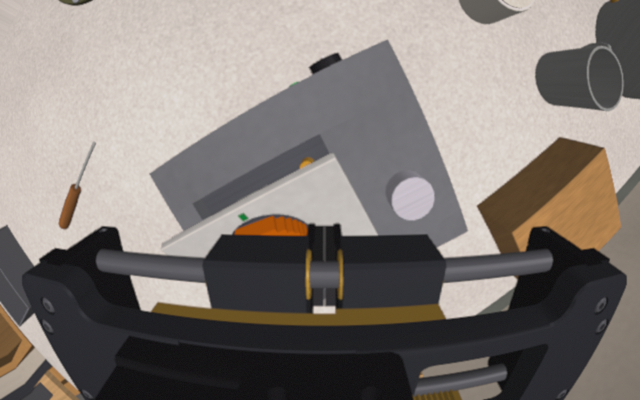

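The wrist view shows the shut tips (322,230) over the hatch's left part, beside the orange head (275,225). Next I finish the rotation and descend to just above the pad.

```bash
python3 -m jog '[{"rot":[0,0,0],"travel":[0.06,0.018,0.012],"jaw":1},{"rot":[-1,0,0],"travel":[0.0,0,0],"jaw":1},{"rot":[-1,0,0],"travel":[0,0,0],"jaw":1},{"rot":[-1,0,0],"travel":[0,0,0],"jaw":1},{"rot":[-1,0,0],"travel":[0,0,0],"jaw":1},{"rot":[-1,0,0],"travel":[0,0,0],"jaw":1},{"rot":[-0.5,0,0],"travel":[0,0,0],"jaw":1}]'
python3 -m jog '[{"rot":[0,0,0],"travel":[0.07,0,0],"jaw":1},{"rot":[0,0,0],"travel":[0.07,0,0],"jaw":1},{"rot":[0,0,0],"travel":[0.05,0,0],"jaw":1},{"rot":[0,0,0],"travel":[0.02,0,0],"jaw":1},{"rot":[0,0,0],"travel":[0.02,0,0],"jaw":1},{"rot":[0,0,0],"travel":[0.02,0,0],"jaw":1}]'
python3 - <<'E'
from g import *
go([.563,.0848,.102],YAW+np.pi/2)
E
```

```text
time: 4.9
position: [0.567, 0.0848, 0.2414]
tool_rot: [0.134, 1.568, -0.134]
ft_force: [0.4, 0.8, 0.4]
grip_width: 0.005
time: 5.5
position: [0.5677, 0.0851, 0.1681]
tool_rot: [0.135, 1.566, -0.135]
ft_force: [0.4, 0.2, 1.5]
grip_width: 0.007
t 5.5 p [0.5677 0.0851 0.1681] x [ 0.001  0.    -1.   ] yyaw deg 80.16 F [0.4 0.2 1.5] T [ 0.14 -0.06  0.03] g 0.007 q [ 0.65  0.35 -1.01  1.69  0.31  1.27  0.97]
travel units [ 0.22  -0.004 -0.015]
rot units [-0.033  0.011 -0.003]
```

```bash
python3 -m jog '[{"rot":[0,0,0],"travel":[0.025,0,-0.001],"jaw":1},{"rot":[0,0,0],"travel":[0.025,0,-0.002],"jaw":1},{"rot":[0,0,0],"travel":[0.025,0,-0.002],"jaw":1},{"rot":[0,0,0],"travel":[0.025,0,-0.002],"jaw":1},{"rot":[0,0,0],"travel":[0.025,0,-0.002],"jaw":1}]'
python3 -m jog '[{"rot":[0,0,0],"travel":[0.025,0,-0.002],"jaw":1},{"rot":[0,0,0],"travel":[0.025,0,-0.002],"jaw":1},{"rot":[0,0,0],"travel":[0.02,0,-0.002],"jaw":1},{"rot":[0,0,0],"travel":[0.0,0,0],"jaw":1}]'
python3 - <<'E'
from g import *
go([.563,.0848,.102],YAW+np.pi/2)
save('s2',ctrl.get_image('side'))
E
```

```text
time: 6.0
position: [0.5643, 0.0853, 0.1298]
tool_rot: [0.134, 1.567, -0.135]
ft_force: [-1.5, -0.8, 1.4]
grip_width: 0.001
time: 6.4
position: [0.5621, 0.0854, 0.1082]
tool_rot: [0.134, 1.568, -0.135]
ft_force: [-0.2, 0.3, 0.6]
grip_width: 0.009
t 6.4 p [0.5621 0.0854 0.1082] x [-0.002 -0.    -1.   ] yyaw deg 80.19 F [-0.2  0.3  0.6] T [ 0.01 -0.12  0.03] g 0.009 q [ 0.62  0.4  -0.99  1.77  0.36  1.17  0.93]
travel units [ 0.021 -0.001  0.003]
rot units [-0.028 -0.017  0.005]
```

View pics/s2.png

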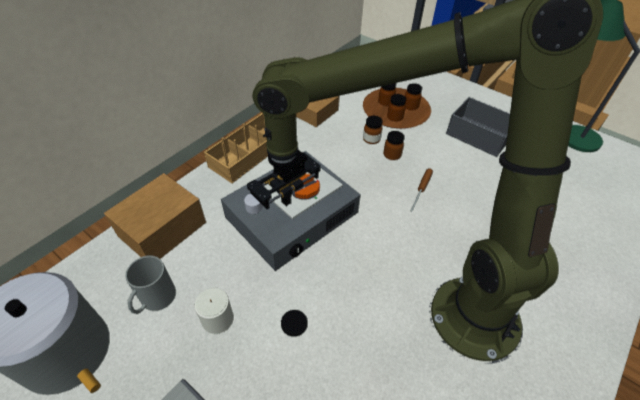

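The side view shows the hatch almost down, with the fingers at (287,197). I'll push to the stop, watching the force.

```bash
python3 -m jog '[{"rot":[0,0,0],"travel":[0.012,0,0],"jaw":1},{"rot":[0,0,0],"travel":[0.012,0,0],"jaw":1},{"rot":[0,0,0],"travel":[0.007,0,0],"jaw":1},{"rot":[0,0,0],"travel":[0.0,0,0],"jaw":1}]'
python3 - <<'E'
from g import *
go([.563,.0848,.102],YAW+np.pi/2)
E
```

```text
time: 6.85
position: [0.5628, 0.0857, 0.1004]
tool_rot: [0.134, 1.567, -0.135]
ft_force: [-1.1, -0.3, 3.6]
grip_width: 0.006
t 6.85 p [0.5628 0.0857 0.1004] x [ 0. -0. -1.] yyaw deg 80.18 F [-1.1 -0.3  3.6] T [0.06 0.25 0.02] g 0.006 q [ 0.62  0.41 -0.98  1.78  0.37  1.16  0.92]
travel units [-0.005 -0.003  0.001]
rot units [-0.029  0.001  0.003]
```

```bash
python3 -m jog '[{"rot":[0,0,0],"travel":[0.008,0,0],"jaw":1},{"rot":[0,0,0],"travel":[0.008,0,0],"jaw":1},{"rot":[0,0,0],"travel":[0.0,0,0],"jaw":1}]'
python3 -m jog '[{"rot":[0,0,0],"travel":[0.007,0,0],"jaw":1},{"rot":[0,0,0],"travel":[0.007,0,0],"jaw":1},{"rot":[0,0,0],"travel":[0,0,0],"jaw":1},{"rot":[0,0,0],"travel":[0.0,0,0],"jaw":1}]'
python3 - <<'E'
from g import *
go([.563,.0848,.102],YAW+np.pi/2)
E
```

```text
time: 7.15
position: [0.563, 0.0858, 0.1001]
tool_rot: [0.132, 1.566, -0.137]
ft_force: [-13.7, -2.7, 34.3]
grip_width: 0.005
time: 7.55
position: [0.5631, 0.0858, 0.0998]
tool_rot: [0.13, 1.566, -0.14]
ft_force: [-24.0, -6.7, 59.7]
grip_width: 0.007
t 7.55 p [0.5631 0.0858 0.0998] x [ 0.    -0.006 -1.   ] yyaw deg 80.17 F [-24.   -6.7  59.7] T [-1.53  5.26 -0.09] g 0.007 q [ 0.61  0.41 -0.98  1.77  0.38  1.16  0.92]
travel units [-0.007 -0.003  0.   ]
rot units [-0.031  0.013  0.07 ]
```

The hatch has met its stop: height 0.100 with force rising to 60 N. I'll lift off and move behind the slot to look at it with the wrist camera.

```bash
python3 -m jog '[{"rot":[0,0,0],"travel":[-0.06,0,0],"jaw":1},{"rot":[0,0,0],"travel":[-0.14,0,0],"jaw":1},{"rot":[0,0,0],"travel":[-0.14,0,0],"jaw":1},{"rot":[0,0,0],"travel":[-0.1,0,0],"jaw":1},{"rot":[0,0,0],"travel":[-0.06,-0.13,0.1],"jaw":1},{"rot":[0,0,0],"travel":[0,-0.1,0.13],"jaw":1},{"rot":[0,0,0],"travel":[0,0,0],"jaw":1},{"rot":[0,0,0],"travel":[0,0,0],"jaw":1}]'
python3 - <<'E'
from g import *
go([.563,.0848,.102],YAW+np.pi/2)
save('w3',ctrl.get_image('wrist'))
E
```

```text
time: 8.35
position: [0.6183, 0.0063, 0.2392]
tool_rot: [0.138, 1.568, -0.136]
ft_force: [-1.8, 0.5, 0.8]
grip_width: 0.007
t 8.35 p [0.6183 0.0063 0.2392] x [-0.001  0.001 -1.   ] yyaw deg 80.0 F [-1.8  0.5  0.8] T [ 0.15 -0.11 -0.01] g 0.007 q [ 0.7   0.4  -0.98  1.48  0.33  1.44  1.11]
travel units [ 0.458  0.225 -0.226]
rot units [-0.066 -0.018 -0.012]
```

View pics/w3.png

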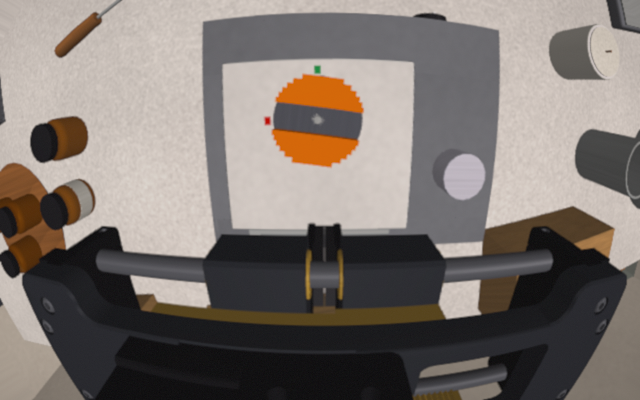

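The hatch lies flush. The orange head is centred near (318,120) with its slot tilted slightly, the red mark is at (268,121) and the green at (318,70). Now I compute the slot pose.

```bash
cat > slot.py <<'E'
from g import *
def run(n,cx=318,cy=119):
    s=ctrl.get_state();im=ctrl.get_image('wrist');save(n,im)
    hsv=cv2.cvtColor(im,cv2.COLOR_RGB2HSV)
    o=cv2.inRange(hsv,(5,150,80),(22,255,255));o[:,:cx-80]=0;o[:,cx+80:]=0;o[cy+60:]=0;o[:max(cy-60,0)]=0
    k,l,st,ce=cv2.connectedComponentsWithStats(o)
    ids=sorted(range(1,k),key=lambda i:-st[i,4])[:2]
    pts=np.argwhere(np.isin(l,ids))[:,::-1].astype(float)
    W=np.array([plane('wrist',p,.12,s)[:2] for p in pts])
    (c,r)=cv2.minEnclosingCircle(W.astype(np.float32)*1000);print('circle mm',c,r)
    # slot axis: direction separating the two halves' centroids
    h=[np.array([plane('wrist',p,.12,s)[:2] for p in np.argwhere(l==i)[:,::-1]]) for i in ids]
    d=h[0].mean(0)-h[1].mean(0);print('mid',(h[0].mean(0)+h[1].mean(0))/2,'sep',np.linalg.norm(d))
    a=np.degrees(np.arctan2(d[1],d[0]));print('slot dir deg',(a+90)%180,'cam rad',np.radians((np.degrees(YAW)+90)-((a+90)%180)))
E
python3 - <<'E'
from slot import *
run('w4')
s=ctrl.get_state()
print('centre px on floor',plane('wrist',(318,119),.104,s))
E
```

```text
Traceback (most recent call last):
  File "slot.py", line 9, in run
    W=np.array([plane('wrist',p,.12,s)[:2] for p in pts])
                ~~~~~^^^^^^^^^^^^^^^^^
  File "h.py", line 17, in plane
    o,d=ray(name,uv,st);return o+d*(z-o[2])/d[2]
        ~~~^^^^^^^^^^^^
  File "h.py", line 6, in ray
    m=ctrl.camera_model(name);K=np.array(m['mtx']);u,v=uv
ValueError: time passes only in moves, steps and waits
```

```bash
sed -i 's/m=ctrl.camera_model(name);K/m=cm(name);K/' h.py; cat >> h.py <<'E'
_c={}
def cm(n):
    if n not in _c:_c[n]=ctrl.camera_model(n)
    return _c[n]
E
python3 - <<'E'
from slot import *
run('w5')
s=ctrl.get_state()
print('centre px on floor',plane('wrist',(318,119),.104,s), s['time'])
E
```

```text
circle mm (555.7869262695312, 10.178254127502441) 43.83905029296875
mid [0.55556145 0.01013439] sep 0.049106349877459834
slot dir deg 72.38433964880801 cam rad 0.13865127304132094
centre px on floor [0.55464737 0.01359402 0.104     ] 8.5
```

Wrist and geometric estimates agree on the slot centre, (0.5555, 0.0101), with its direction at 72.4° (cam about 0.14). I align with jaws half open so both tips ride in the slot.

```bash
python3 - <<'E'
from g import *
go([.5555,.0101,.16],np.radians(72.4))
E
python3 -m jog '[{"rot":[0,0,0],"travel":[0.0,-0.01,-0.11],"jaw":0},{"rot":[0,0,0],"travel":[0,-0.01,-0.10],"jaw":0},{"rot":[1,0,0],"travel":[0,0,0],"jaw":0},{"rot":[0.55,0,0],"travel":[0,0,0],"jaw":0},{"rot":[0,0,0],"travel":[0.1,0,0],"jaw":0},{"rot":[0,0,0],"travel":[0.1,0,0],"jaw":0},{"rot":[0,0,0],"travel":[0,0,0],"jaw":0}]'
python3 - <<'E'
from g import *
go([.5555,.0101,.14],np.radians(72.4))
E
```

```text
t 8.5 p [0.6173 0.0095 0.2402] x [-0.  0. -1.] yyaw deg 80.32 F [-0.2  0.4 -0.1] T [ 0.06 -0.12 -0.01] g 0.005 q [ 0.7   0.4  -0.98  1.49  0.33  1.44  1.11]
travel units [ 0.267 -0.033 -0.203]
rot units [ 1.583 -0.005 -0.003]
time: 9.2
position: [0.5515, 0.0134, 0.177]
tool_rot: [0.238, 1.564, -0.24]
ft_force: [-0.8, 0.2, -0.2]
grip_width: 0.483
t 9.2 p [0.5515 0.0134 0.177 ] x [-0.007 -0.001 -1.   ] yyaw deg 72.57 F [-0.8  0.2 -0.2] T [ 0.09 -0.17 -0.02] g 0.483 q [ 0.8   0.28 -1.    1.73  0.24  1.28  1.01]
travel units [ 0.123 -0.006  0.017]
rot units [ 0.033 -0.069  0.03 ]
```

```bash
python3 -m jog '[{"rot":[0,0,0],"travel":[0,0,0],"jaw":0},{"rot":[0,0,0],"travel":[0,0,0],"jaw":0}]'
python3 - <<'E'
from g import *
go([.5555,.0101,.14],np.radians(72.4))
E
```

```text
time: 9.4
position: [0.5557, 0.0134, 0.1821]
tool_rot: [0.24, 1.555, -0.24]
ft_force: [0.3, 0.2, 0.5]
grip_width: 0.493
t 9.4 p [0.5557 0.0134 0.1821] x [ 0.003 -0.    -1.   ] yyaw deg 72.49 F [0.3 0.2 0.5] T [ 0.08 -0.13  0.04] g 0.493 q [ 0.8   0.27 -1.01  1.72  0.24  1.28  1.01]
travel units [ 0.14  -0.011  0.002]
rot units [ 0.018  0.029 -0.005]
```

```bash
python3 -m jog '[{"rot":[0,0,0],"travel":[0.05,-0.01,0.002],"jaw":0},{"rot":[0,0,0],"travel":[0.05,0,0],"jaw":0},{"rot":[0,0,0],"travel":[0.035,0,0],"jaw":0},{"rot":[0,0,0],"travel":[0,0,0],"jaw":0},{"rot":[0,0,0],"travel":[0,0,0],"jaw":0}]'
python3 - <<'E'
from g import *
go([.5555,.0101,.108],np.radians(72.4))
save('w6',ctrl.get_image('wrist'));save('s6',ctrl.get_image('side')[130:230,220:380].repeat(4,0).repeat(4,1))
E
```

```text
time: 9.9
position: [0.5542, 0.0098, 0.1394]
tool_rot: [0.241, 1.558, -0.24]
ft_force: [-0.1, 0.2, 0.1]
grip_width: 0.501
t 9.9 p [0.5542 0.0098 0.1394] x [-0.001  0.    -1.   ] yyaw deg 72.44 F [-0.1  0.2  0.1] T [ 0.08 -0.11 -0.03] g 0.501 q [ 0.78  0.32 -0.99  1.77  0.28  1.21  0.98]
travel units [0.105 0.002 0.004]
rot units [ 0.009 -0.012 -0.002]
```

View pics/w6.png

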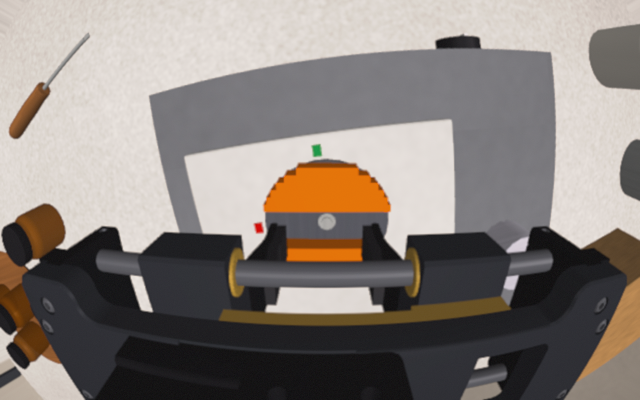

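View pics/s6.png

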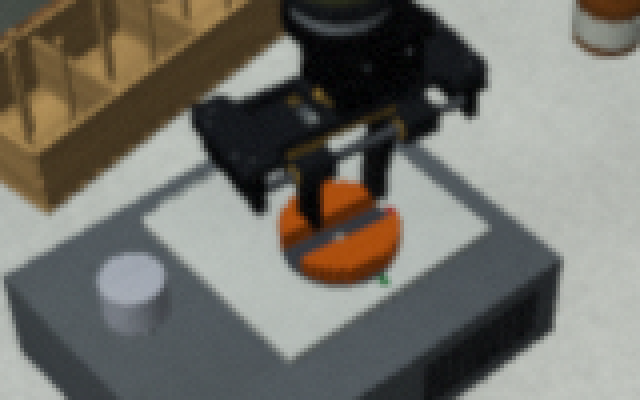

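The fingers are aligned along the slot: its edge is level in the wrist view at row 212, with the tips over both ends at (275,240) and (375,240). Descending.

```bash
python3 -m jog '[{"rot":[0,0,0],"travel":[0.02,0.002,0.004],"jaw":0},{"rot":[0,0,0],"travel":[0.02,0,0],"jaw":0},{"rot":[0,0,0],"travel":[0.02,0,0],"jaw":0},{"rot":[0,0,0],"travel":[0.02,0,0],"jaw":0},{"rot":[0,0,0],"travel":[0,0,0],"jaw":0},{"rot":[0,0,0],"travel":[0,0,0],"jaw":0}]'
python3 - <<'E'
from g import *
go([.5555,.0101,.108],np.radians(72.4))
E
```

```text
time: 10.6
position: [0.5557, 0.0099, 0.1156]
tool_rot: [0.241, 1.558, -0.241]
ft_force: [-0.1, 0.8, 0.0]
grip_width: 0.503
t 10.6 p [0.5557 0.0099 0.1156] x [-0.  0. -1.] yyaw deg 72.43 F [-0.1  0.8  0. ] T [ 0.07 -0.15  0.  ] g 0.503 q [ 0.76  0.35 -0.97  1.79  0.31  1.17  0.96]
travel units [ 0.025  0.001 -0.001]
rot units [ 0.007 -0.005  0.   ]
```

The tips are below the head's top with no force, so they are in the slot. I go 8 mm deeper and then start the turn.

```bash
python3 -m jog '[{"rot":[0,0,0],"travel":[0.015,0,0],"jaw":0},{"rot":[0,0,0],"travel":[0.012,0,0],"jaw":0},{"rot":[0,0,0],"travel":[0,0,0],"jaw":0}]'
python3 -m jog '[{"rot":[0.6,0,0],"travel":[0,0,0],"jaw":0},{"rot":[0.6,0,0],"travel":[0,0,0],"jaw":0},{"rot":[0.6,0,0],"travel":[0,0,0],"jaw":0},{"rot":[0.6,0,0],"travel":[0,0,0],"jaw":0},{"rot":[0.6,0,0],"travel":[0,0,0],"jaw":0},{"rot":[0,0,0],"travel":[0,0,0],"jaw":0}]'
python3 - <<'E'
from g import *
go([.5555,.0101,.108],np.radians(72.4-15))
E
```

```text
time: 10.9
position: [0.5554, 0.0097, 0.1071]
tool_rot: [0.241, 1.558, -0.241]
ft_force: [0.8, -0.3, -0.0]
grip_width: 0.499
time: 11.5
position: [0.556, 0.0095, 0.1078]
tool_rot: [0.445, 1.524, -0.446]
ft_force: [0.7, -0.5, -0.5]
grip_width: 0.5
t 11.5 p [0.556  0.0095 0.1078] x [ 0.001 -0.001 -1.   ] yyaw deg 57.41 F [ 0.7 -0.5 -0.5] T [-0.05 -0.34  0.04] g 0.5 q [ 0.72  0.34 -0.92  1.8   0.29  1.15  0.71]
travel units [-0.001  0.001 -0.003]
rot units [0.002 0.008 0.002]
```

```bash
python3 -m jog '[{"rot":[0.8,0,0],"travel":[0,0,0],"jaw":0},{"rot":[0.8,0,0],"travel":[0,0,0],"jaw":0},{"rot":[0.8,0,0],"travel":[0,0,0],"jaw":0},{"rot":[0.8,0,0],"travel":[0,0,0],"jaw":0},{"rot":[0.8,0,0],"travel":[0,0,0],"jaw":0},{"rot":[0.8,0,0],"travel":[0,0,0],"jaw":0},{"rot":[0.8,0,0],"travel":[0,0,0],"jaw":0},{"rot":[0.8,0,0],"travel":[0,0,0],"jaw":0}]'
python3 - <<'E'
from g import *
go([.5555,.0101,.108])
save('w7',ctrl.get_image('wrist'))
E
```

```text
time: 12.3
position: [0.5556, 0.0099, 0.1077]
tool_rot: [0.877, 1.387, -0.878]
ft_force: [-0.7, -0.3, -0.2]
grip_width: 0.501
t 12.3 p [0.5556 0.0099 0.1077] x [-0.001 -0.    -1.   ] yyaw deg 25.36 F [-0.7 -0.3 -0.2] T [-0.05 -0.04  0.04] g 0.501 q [ 0.65  0.31 -0.82  1.8   0.25  1.14  0.19]
travel units [-0.001 -0.    -0.001]
```

View pics/w7.png

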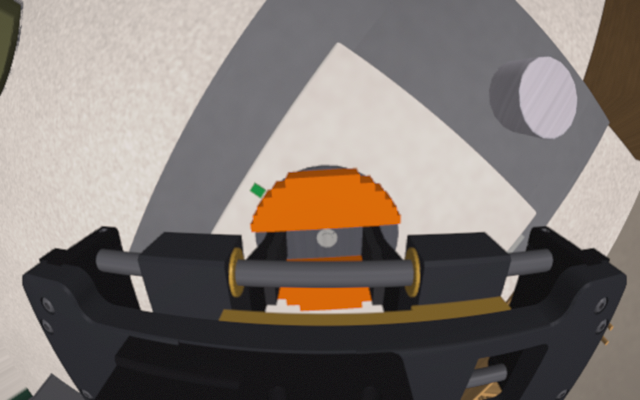

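The fastener turns with the fingers: the slot edge at row 228 is nearly level, and the tips are down in the slot. I keep turning to the stop.

```bash
python3 -m jog '[{"rot":[0.8,0,0],"travel":[0,0,0],"jaw":0},{"rot":[0.8,0,0],"travel":[0,0,0],"jaw":0},{"rot":[0.8,0,0],"travel":[0,0,0],"jaw":0},{"rot":[0.8,0,0],"travel":[0,0,0],"jaw":0},{"rot":[0.8,0,0],"travel":[0,0,0],"jaw":0},{"rot":[0.8,0,0],"travel":[0,0,0],"jaw":0},{"rot":[0.8,0,0],"travel":[0,0,0],"jaw":0},{"rot":[0.6,0,0],"travel":[0,0,0],"jaw":0}]'
python3 - <<'E'
from g import *
go([.5555,.0101,.108])
E
python3 -m jog '[{"rot":[0.5,0,0],"travel":[0,0,0],"jaw":0},{"rot":[0.5,0,0],"travel":[0,0,0],"jaw":0},{"rot":[0,0,0],"travel":[0,0,0],"jaw":0}]'
python3 - <<'E'
from g import *
go([.5555,.0101,.108])
E
```

```text
time: 13.15
position: [0.5554, 0.0108, 0.1077]
tool_rot: [1.28, 1.163, -1.28]
ft_force: [-1.6, 0.9, 0.6]
grip_width: 0.5
t 13.15 p [0.5554 0.0108 0.1077] x [-0.001  0.001 -1.   ] yyaw deg -5.52 F [-1.6  0.9  0.6] T [0.21 0.05 0.02] g 0.5 q [ 0.58  0.29 -0.74  1.81  0.21  1.13 -0.33]
travel units [-0.001  0.     0.002]
time: 13.45
position: [0.5555, 0.0108, 0.1077]
tool_rot: [1.342, 1.119, -1.342]
ft_force: [-1.1, 2.1, 0.4]
grip_width: 0.496
t 13.45 p [0.5555 0.0108 0.1077] x [-0.001  0.001 -1.   ] yyaw deg -10.42 F [-1.1  2.1  0.4] T [0.35 0.18 0.05] g 0.496 q [ 0.56  0.28 -0.72  1.81  0.21  1.13 -0.41]
travel units [-0.001  0.     0.002]
```

```bash
python3 -m jog '[{"rot":[0.5,0,0],"travel":[0,0,0],"jaw":0},{"rot":[0.5,0,0],"travel":[0,0,0],"jaw":0},{"rot":[0,0,0],"travel":[0,0,0],"jaw":0}]'
python3 - <<'E'
from g import *
go()
E
python3 -m jog '[{"rot":[0.4,0,0],"travel":[0,0,0],"jaw":0},{"rot":[0.4,0,0],"travel":[0,0,0],"jaw":0},{"rot":[0,0,0],"travel":[0,0,0],"jaw":0}]'
python3 - <<'E'
from g import *
go()
E
```

```text
time: 13.75
position: [0.5556, 0.011, 0.1077]
tool_rot: [1.402, 1.072, -1.402]
ft_force: [-0.8, 1.7, 1.3]
grip_width: 0.5
t 13.75 p [0.5556 0.011  0.1077] x [-0.  0. -1.] yyaw deg -15.21 F [-0.8  1.7  1.3] T [0.47 0.14 1.23] g 0.5 q [ 0.55  0.28 -0.71  1.81  0.2   1.13 -0.49]
time: 14.05
position: [0.5556, 0.011, 0.1077]
tool_rot: [1.446, 1.033, -1.448]
ft_force: [-0.8, 1.1, 1.1]
grip_width: 0.503
t 14.05 p [0.5556 0.011  0.1077] x [ 0.    -0.002 -1.   ] yyaw deg -18.88 F [-0.8  1.1  1.1] T [0.32 0.2  3.7 ] g 0.503 q [ 0.54  0.28 -0.7   1.81  0.2   1.13 -0.55]
```

The torque rises to 3.7 N m, which is the end stop. I unload by turning back within the play, withdraw straight up, and look.

```bash
python3 -m jog '[{"rot":[-0.6,0,0],"travel":[0,0,0],"jaw":0},{"rot":[-0.6,0,0],"travel":[0,0,0],"jaw":0},{"rot":[-0.4,0,0],"travel":[0,0,0],"jaw":0},{"rot":[0,0,0],"travel":[0,0,0],"jaw":0}]'
python3 - <<'E'
from g import *
go()
E
python3 -m jog '[{"rot":[0,0,0],"travel":[-0.03,0,0],"jaw":0},{"rot":[0,0,0],"travel":[-0.05,0,0],"jaw":0},{"rot":[0,0,0],"travel":[-0.1,0,0],"jaw":0},{"rot":[0,0,0],"travel":[-0.12,0,0],"jaw":0},{"rot":[0,0,0],"travel":[-0.14,0,0],"jaw":0},{"rot":[0,0,0],"travel":[-0.06,0,0.14],"jaw":0},{"rot":[0,0,0],"travel":[0,0,0.14],"jaw":0},{"rot":[0,0,0],"travel":[0,0,0],"jaw":0}]'
python3 -m jog '[{"rot":[0,0,0],"travel":[0,0,0],"jaw":0},{"rot":[0,0,0],"travel":[0,0,0],"jaw":0},{"rot":[0,0,0],"travel":[0,0,0],"jaw":0}]'
python3 - <<'E'
from slot import *
go()
run('w8')
E
```

```text
time: 14.45
position: [0.5558, 0.01, 0.1076]
tool_rot: [1.359, 1.107, -1.357]
ft_force: [-1.4, 2.2, 0.2]
grip_width: 0.503
t 14.45 p [0.5558 0.01   0.1076] x [-0.     0.002 -1.   ] yyaw deg -11.67 F [-1.4  2.2  0.2] T [0.55 0.02 0.05] g 0.503 q [ 0.56  0.28 -0.72  1.81  0.2   1.13 -0.43]
time: 15.25
position: [0.5384, -0.0814, 0.26]
tool_rot: [1.362, 1.094, -1.366]
ft_force: [-0.1, -0.7, -1.0]
grip_width: 0.497
time: 15.55
position: [0.5392, -0.0711, 0.2581]
tool_rot: [1.355, 1.108, -1.355]
ft_force: [0.2, -0.4, -0.2]
grip_width: 0.501
t 15.55 p [ 0.5392 -0.0711  0.2581] x [ 0.  0. -1.] yyaw deg -11.45 F [ 0.2 -0.4 -0.2] T [-0.   -0.12 -0.06] g 0.501 q [ 0.72  0.12 -0.69  1.64  0.08  1.4  -0.18]
circle mm (555.792236328125, 9.590362548828125) 43.699188232421875
mid [0.55577017 0.00933684] sep 0.04795227047364641
slot dir deg 169.9231398748151 cam rad -1.563721939347492
```

View pics/w8.png

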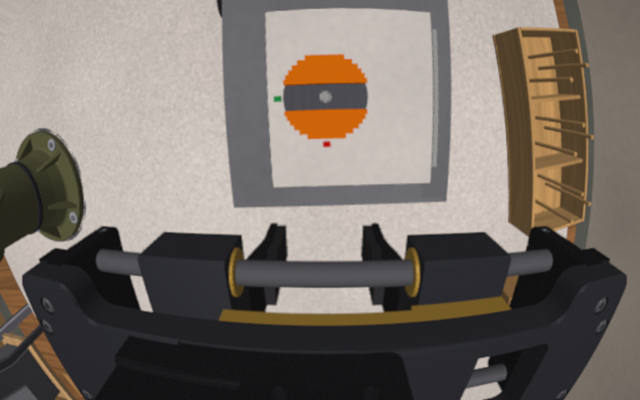

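The slot, running from (283,97) to (367,97), points at the green mark at (277,99). Cam measures about 1.57 and the hatch is flush. I'll go up for clearance and check the bystanders.

```bash
python3 -m jog '[{"rot":[0,0,0],"travel":[-0.1,0,0],"jaw":0},{"rot":[0,0,0],"travel":[-0.1,0,0],"jaw":0},{"rot":[0,0,0],"travel":[0,0,0],"jaw":0},{"rot":[0,0,0],"travel":[0,0,0],"jaw":0},{"rot":[0,0,0],"travel":[0,0,0],"jaw":0}]'
python3 - <<'E'
from g import *
go()
a=ctrl.get_image('side');save('s9',a)
d=np.abs(a.astype(int)-cv2.imread('pics/side0.png')[:,:,::-1]).max(2);save('d9',np.repeat(((d>30)*255).astype(np.uint8)[:,:,None],3,2))
E
```

```text
time: 16.1
position: [0.5386, -0.072, 0.3167]
tool_rot: [1.355, 1.109, -1.357]
ft_force: [-0.7, 1.4, 0.2]
grip_width: 0.499
t 16.1 p [ 0.5386 -0.072   0.3167] x [-0.002  0.    -1.   ] yyaw deg -11.52 F [-0.7  1.4  0.2] T [-0.03 -0.11 -0.01] g 0.499 q [ 0.72  0.11 -0.68  1.54  0.07  1.52 -0.17]
```

View pics/s9.png

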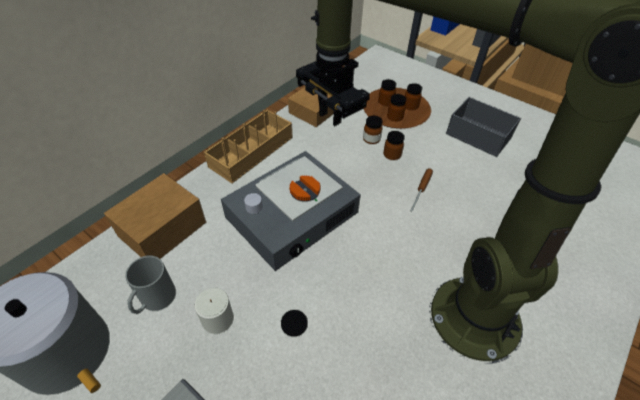

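View pics/d9.png

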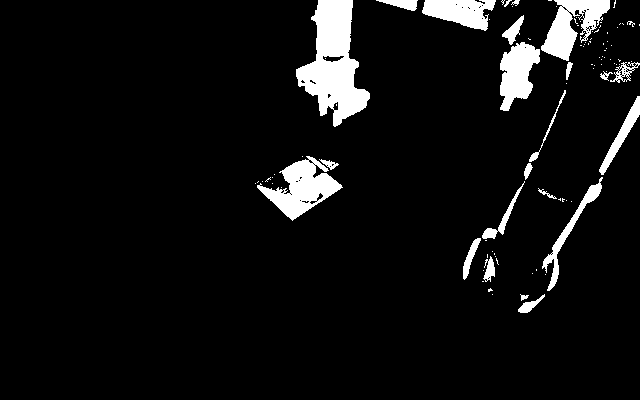

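The side view shows the hatch shut with the slot square to the hinge at (305,188). Compared with the start, only the hatch, fastener and arm differ, so the bystanders are unmoved.

```bash
python3 -c "
from bench import ctrl
print(ctrl.close_job())"
```

```text
the job is handed in; nothing more can be done
None
```

I pushed the hatch shut with the closed fingertips, turned the fastener clockwise to its stop with both tips in the slot, and handed the job in at about 16 s of the 51 s allowed.

- **Hatch:** the fingertips stopped at 0.100 m with the wrist force at about 60 N. The hatch lies flush in the wrist and side views.
- **Fastener:** the torque rose to about 3.7 N m at the end stop. After withdrawing, the wrist image gave a turn of about 1.57 rad, with the slot in line with the green mark.
- **Bystanders:** compared with the start, the side picture differs only at the hatch, fastener and arm. I did not check them from the top camera.
- **Robot:** the tool ended at a height of 0.317 m, touching nothing, with the wrist force within noise.

No check failed. While settling after fast moves, the measured tool position drifted by up to about 10 mm, so I waited and corrected it before entering the slot.

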